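# Put the polish tin away and shut the shoe-care box

## Task

Put the shoe polish away: with the fingertips, push the flat round polish tin along the bench through the open front of the small wooden box until it is wholly inside, then push the box's hinged lid down fully shut over it. Only push: slide the tin gently, without gripping, tipping or lifting it, and leave the other things on the bench where they are.

Things in the scene. Friction and masses are not known exactly. Their poses are not given: they have to be found in the camera images.
- polish_tin: Flat round closed polish tin, dark metal with a brass disc on top, 76 mm diameter, 26 mm high, about 0.13 kg (0.09 to 0.18). It stands loose on the bench in front of the box's open side. Origin: centre of its underside, z up.
- care_box: Brown wooden box fixed to the bench, 120 (x) x 144 mm (y), walls 45 mm high, 7 mm thick: two sides and a back (+x), no front and no floor (the tin slides in on the bench, no step). Inside 130 mm wide. Origin: on the bench, middle of the outline; x points from open front (x = -60 mm) to back wall (inner face x = +53 mm), y left, z up. The lid stands open over the back wall.
- box_mouth (a point): Middle of the box's open front, at bench height; its axes are those of the box.
- box_lid (a joint): Lid angle in rad: 0 = shut, grows as it opens up and back; 1.25 to 1.5 at the start (nearly upright, leaning a little to the front), stop at 1.6. Stiff hinge: the lid stays where left and does not fall; pushing takes about 2 to 4 N near its free edge. To close it, push its outer face (the side away from the open front) towards the front and down.
- lid_hinge (a point): Middle of the hinge line, on the top edge of the back wall: 60 mm behind the box's origin along the box's x, 45 mm above the bench. The hinge line runs along the box's y.
- lid_edge (a point): Middle of the lid's free edge on its outer face (uppermost when shut). The lid is a plain brown board, 125 mm from hinge to free edge, 144 mm wide, 7 mm thick, no handle; its outer face lies 7 mm outside the hinge line. Shut, this point is 52 mm above the bench, 5 mm ahead of the box's front.
- dye_bottle: Bystander: amber bottle, 44 mm diameter, 110 mm high, standing; origin centre of underside.
- glue_can: Bystander: metal can with a pale label, 54 mm diameter, 85 mm high, standing; origin centre of underside.
- thread_spool: Bystander: wooden spool, 48 mm diameter, 68 mm high, standing; origin centre of underside.
- heel_block: Bystander: black rubber heel block, 50 x 45 x 32 mm; origin centre of underside.
- hammer: Bystander: hammer lying on the bench well to the left.
- shoe_brush: Bystander: flat brush with wooden handle lying on the bench well to the right.
- shoe_last: Bystander: grey plastic shoe last, about 235 mm long, on the bench well to the right.
There are look-alikes about, which are no part of the job. There is more than one size of the care_box; the job needs the larger. Of the things that look like the polish_tin, take the one that is farthest from the robot's base at the start.

How it is judged:
On the way, in this order (a step that is already met when the one before it is completed fails the run):
1. the tin is wholly inside the box while the lid still stands open (x of polish_tin in the frame of care_box between -0.026 and 0.03 m and y of polish_tin in the frame of care_box between -0.035 and 0.035 m and value of joint box_lid above 0.8 rad), for 0.2 s.
2. the lid is shut (value of joint box_lid below 0.05 rad), for 0.2 s.
At the end, for the whole second after the job is handed in: The tin stands flat on the bench inside the box (sticking out of the front by no more than 4 mm), at rest, and the lid is shut to within 0.05 rad (6 mm at its free edge) (x of polish_tin in the frame of care_box between -0.026 and 0.03 m and y of polish_tin in the frame of care_box between -0.035 and 0.035 m and value of joint box_lid below 0.05 rad and linear speed of polish_tin below 0.01 m/s and angle between polish_tin's own z axis and vertical below 0.1 rad and height (world z) of polish_tin below 0.006 m); the robot touches nothing.
It fails at once if the tin is lifted off the bench (more than 8 mm) or tipped (more than 0.25 rad) (height (world z) of polish_tin above 0.008 m or angle between polish_tin's own z axis and vertical above 0.25 rad).
It fails at once if the tin is gripped or pushed roughly (more than 15 N from the fingers) (contact force between the fingers and polish_tin above 15 N).
It fails at once if a bystander is moved (more than 20 mm) (distance of any of dye_bottle, glue_can, thread_spool, heel_block, hammer, shoe_brush, shoe_last from where it was at the start of the episode above 0.02 m).
It also fails if it takes over 51 s, if anything falls off the work surface, if the arm or the gripper's body presses on something with over 40 N, if the wrist force passes 120 N, or if a joint passes its speed limit or range.

## Robot

A 7-joint arm with a two-finger parallel gripper is mounted at the origin on the work surface. World frame = base frame: x ahead of the robot, y to its left, z up, the work surface at z = 0. Lengths are in m, angles in rad, forces in N, time in s.
With the tool pointing down it reaches from about 0.35 to 0.9 m from the base axis. Payload 8.1 kg.
Tool frame: the origin (TCP) lies at the very end of the fingers, on their centre line; the grasp point (between the pads) lies 19 mm behind it; z points along the fingers, y is the line along which they close (so a half turn about z gives the same grasp; the last joint's range is limited). The gripper opens to 92 mm and grips with 3 to 60 N. Pads are 19 mm wide; open, the fingers measure 130 mm over their backs; the gripper's body (75 mm by 190 mm) begins 47 mm behind the grasp point.
Start: joints at [1.036, 0.434, 0.025, 1.573, -0.012, 1.134, -0.075], TCP at [0.262, -0.568, 0.227] pointing down, gripper open.
Joint ranges: [-2.62, 2.62], [-0.44, 2.09], [-1.27, 1.32], [0.08, 2.57], [-1.32, 4.46], [0.12, 2], [-2.74, 2.74]. Speed limits (rad/s): [2.22, 2.22, 3.01, 3.01, 3.14, 3.14, 3.14].

## Interface

Orientations are given as a rotation vector (axis times angle).
In Python, from cell import observe, get_image, sign_off, find_in, trace, place_of gives the robot as it stands. The module is installed in compiled form; this text tells all that it offers.
- The arm moves only by the shell command python3 -m handwheel 'ROWS' [OPENING] [FORCE]. ROWS is JSON, a list of rows, each a list of 6 numbers: the shift along the tool's x, y, z each as a share of 0.02 m, from -1 to 1, then the turn, a rotation vector about the tool's x, y, z each as a share of 4 degrees, from -1 to 1. A call has 1 to 8 rows; each row shifts and turns the commanded pose from where the row before left it, along the tool's axes as they then stand; what a row does not reach is not made up. A row lasts 1/12 s, in which the tool goes at most 41.7 mm and 7.16 degrees, less where a joint would pass 70% of its speed; a pose out of reach is approached as far as the arm can. A call with a number of a shift or a turn outside -1 to 1 is refused whole. A call with a gripper value outside its range is refused whole. OPENING is the opening, from 0 (shut) to 1 (fully open), set as the call begins (- or left out, the last holds). The fingers move at their own pace and stop on an object; FORCE is the grip in N (left out, the last holds). Time passes only in rows, so rows that do not move let the fingers close. It gives the time, the measured TCP pose, the force, the opening and the grip force at its end, in the units of the state.
- observe(): the state, without advancing time (a new reading comes with each control period).
- get_image(name): name is "scene" or "top"; returns a dict with "image" (420x560x3 uint8, red, green, blue), "fx", "fy", "cx", "cy" (pixels), "k1" (the pictures are not rectified: a ray, as slopes to the right and down, at radius r is drawn at 1 + k1 r^2 times it, then the intrinsics apply), "position" and "orientation" of the camera in the world. Camera axes: x right, y down, z forward; pixel columns grow to the right and rows downward; lengths in m; the calibration is good to about 2 mm. A picture is of the moment at which its call begins. There is no depth.
- sign_off(): hands the job in; it is judged then, once.
Trained networks look in the newest picture that a camera, given by its name, has taken for a name from the list of things; names that differ only in an ending like _2 or _b are one class to them, and where a whole thing is asked for, a point or a joint stands for the part that bears it (a point fixed in the world has none). Each returns a list of dicts, best first, with "score" (0 to 1); they miss things now and then, are a little off and sometimes report something else, mostly with a low value. They report only what shows in the picture. A call takes as long as a camera call. They do not tell look-alikes from the thing itself.
- find_in(label, camera): "rect" ([centre column, centre row, width, height] as shares, 0 to 1, of the picture: columns of its width, rows of its height, round what is visible of it).
- trace(label, camera): "region" (420x560 bool, what is visible of it) and "rect" ([centre column, centre row, width, height] as shares, 0 to 1, of the picture: columns of its width, rows of its height, round what is visible of it).
- place_of(label, camera): "point" ([column, row] as shares, 0 to 1, of the picture: columns of its width, rows of its height: a listed point, or the origin of a listed thing).
The state is a dict: "clock": time; "joints": joint angles; "dq": joint speeds; "joint_efforts": joint torques, N m; "position": TCP position; "ee_rot": TCP orientation; "force": force on the tool from outside, world axes, zero at the start; "ft_torque": the same for the moment, N m; "width": opening from 0.0 (shut) to 1.0 (fully open); "gripper_force": force on a finger pad.
Only numpy, scipy, OpenCV 4.12 (cv2) and the standard library are available. Lean on these libraries where they do the work, as an engineer would, in place of code of your own. Each camera call takes 0.05 s, during which the arm holds its last target. There are 200 camera calls.

## Working session

There is one attempt and no reset: what is moved stays moved. The work goes in short steps, Python scripts to look and compute and a shell command to move; the robot and the scene stay as the last step left them, time stands still between calls to the robot, and variables do not carry over. Pictures are saved under pics/ and viewed, at most 10 in all, crops included, and the job is handed in when it is done.

```bash
mkdir -p pics; cat > h.py <<'E'
import numpy as np, cv2
from scipy.spatial.transform import Rotation as R
from cell import *
def ray(im,u,v):
    K=np.array([[im['fx'],0,im['cx']],[0,im['fy'],im['cy']],[0,0,1.]])
    p=cv2.undistortPoints(np.array([[[u,v]]],float),K,np.array([im['k1'],0,0,0,0.]))[0,0]
    return rot(im['orientation'])@np.array([p[0],p[1],1])
def rot(o):
    o=np.array(o,float)
    return o if o.shape==(3,3) else (R.from_rotvec(o).as_matrix() if o.size==3 else R.from_quat(o).as_matrix())
def plane(im,u,v,z):
    d=ray(im,u,v);c=np.array(im['position']);return c+d*(z-c[2])/d[2]
E
python3 - <<'E'
from h import *
for n in ['scene','top']:
    im=get_image(n);cv2.imwrite(f'pics/{n}0.png',im['image'][:,:,::-1])
    print(n,[im[k] for k in('fx','cx','cy','k1','position','orientation')])
    for l,z in [('polish_tin',0),('care_box',0),('box_mouth',0),('lid_hinge',.045),('lid_edge',.16)]:
        for r in place_of(l,n):
            u,v=r['point'][0]*560,r['point'][1]*420
            print(l,round(r['score'],2),round(u),round(v),plane(im,u,v,z).round(3))
print(observe())
E
```

```text
scene [409.9313027385647, 277.3445222556672, 208.12923413847886, -0.0680466623066344, array([1.49816708, 0.03232524, 0.67938489]), array([-1.57804621, -1.66072442,  0.88991215])]
polish_tin 0.64 226 190 [ 0.346 -0.177  0.   ]
care_box 0.74 159 269 [ 0.745 -0.285  0.   ]
care_box 0.55 244 233 [ 0.58 -0.09  0.  ]
lid_hinge 0.94 153 271 [ 0.801 -0.276  0.045]
lid_hinge 0.88 233 234 [ 0.645 -0.112  0.045]
lid_edge 0.86 235 188 [ 0.608 -0.106  0.16 ]
lid_edge 0.56 162 243 [ 0.842 -0.227  0.16 ]
top [528.2564853026378, 286.4111119699283, 210.08133182926295, -0.07605668161143081, array([0.34886158, 0.02193378, 1.52595331]), array([-2.18297911,  2.16197414, -0.14205887])]
polish_tin 0.84 350 278 [ 0.326 -0.19   0.   ]
polish_tin 0.63 374 237 [ 0.444 -0.261  0.   ]
polish_tin 0.56 317 235 [ 0.45  -0.095  0.   ]
care_box 0.88 381 139 [ 0.738 -0.285  0.   ]
box_mouth 0.22 266 173 [0.629 0.055 0.   ]
box_mouth 0.2 321 168 [ 0.645 -0.108  0.   ]
lid_hinge 0.97 323 170 [ 0.631 -0.109  0.045]
lid_hinge 0.85 386 123 [ 0.774 -0.291  0.045]
lid_edge 0.87 383 154 [ 0.655 -0.257  0.16 ]
lid_edge 0.73 326 161 [ 0.634 -0.106  0.16 ]
lid_edge 0.58 265 171 [0.604 0.054 0.16 ]
{'clock': 0.6, 'joints': array([ 1.03639957,  0.43449926,  0.0249804 ,  1.57323915, -0.01162512,
        1.13396933, -0.07508222]), 'dq': array([-0.00045163, -0.00014317, -0.00032473,  0.00035347,  0.00036132,
       -0.00112298, -0.00035125]), 'joint_efforts': array([-6.27142508e-04, -6.67336893e+01,  9.83120576e-01, -3.14692032e+01,
       -6.07799808e-02,  3.29618901e-02,  1.93459312e-05]), 'position': array([ 0.26155807, -0.56763947,  0.22672689]), 'ee_rot': array([3.06865614e+00, 6.72910209e-01, 4.18311883e-05]), 'force': array([-0.50969528, -0.57281284, -0.16736852]), 'ft_torque': array([-0.00098626,  0.02803775, -0.0031053 ]), 'gripper_force': 0.0, 'width': 0.9982298595663687}
```

View pics/scene0.png

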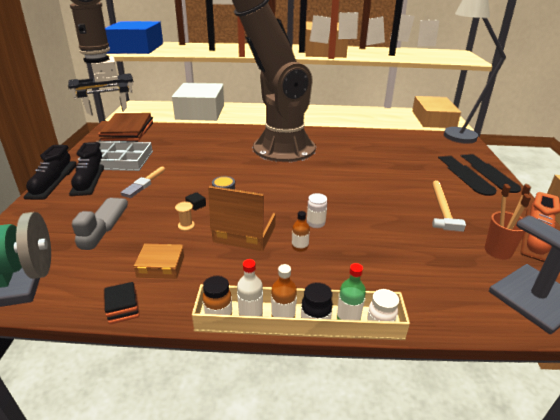

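View pics/top0.png

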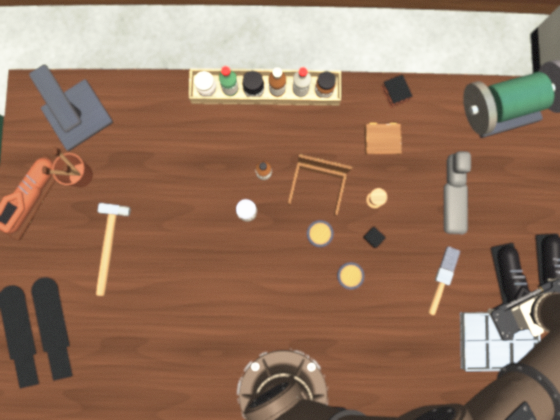

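The scene picture shows the large box with its lid open at about (240,215) and a smaller, shut one at (160,260). The top picture shows two tins, at (320,233) and (350,276). The first is farther from the base and lies in front of the box at (320,180). I'll measure it precisely now.

```bash
python3 - <<'E'
from h import *
im=get_image('top');a=im['image'][:,:,::-1]
c=cv2.resize(a[140:300,230:410],None,fx=4.4,fy=3.7,interpolation=cv2.INTER_CUBIC)
c=cv2.resize(a[145:295,240:400],(640*5//4*1,600*5//4*1)) if 0 else cv2.resize(a[145:265,240:400],(800,600),interpolation=cv2.INTER_CUBIC)
cv2.imwrite('pics/crop1.png',c)
for r in trace('polish_tin','top'):
    m=r['region'];
    if m.sum()<20: continue
    ys,xs=np.nonzero(m);print(round(r['score'],2),xs.mean(),ys.mean(),m.sum(),plane(im,xs.mean(),ys.mean(),.02).round(4))
for l in ['dye_bottle','glue_can','thread_spool','heel_block']:
    for r in place_of(l,'top')[:2]: print(l,round(r['score'],2),plane(im,r['point'][0]*560,r['point'][1]*420,0).round(3))
E
```

```text
0.88 350.1221122112211 275.02145214521454 606 [ 0.3345 -0.1883  0.02  ]
0.83 319.7952029520295 233.69372693726936 542 [ 0.4514 -0.1016  0.02  ]
dye_bottle 0.59 [0.632 0.056 0.   ]
glue_can 0.88 [0.512 0.119 0.   ]
thread_spool 0.71 [ 0.439 -0.264  0.   ]
thread_spool 0.5 [ 0.554 -0.273  0.   ]
heel_block 0.51 [ 0.439 -0.261  0.   ]
```

View pics/crop1.png

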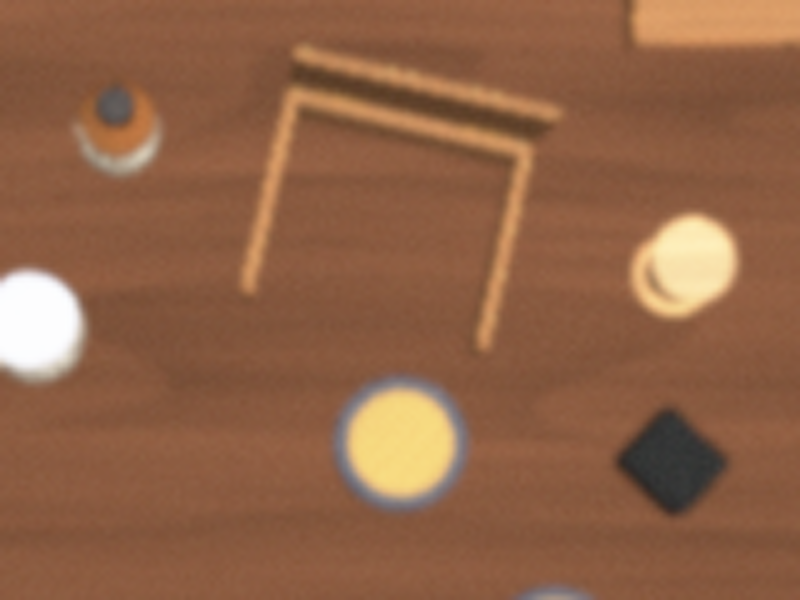

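The crop shows the box's wall tops. Their outer corners are at crop pixels (288,90), (533,148), (492,350) and (241,291), at 5x, and the tin's top is centred at (402,443). The bottle, spool and heel block stand clear to the sides.

```bash
python3 - <<'E'
from h import *
im=get_image('top')
P=lambda u,v,z:plane(im,240+(u+.5)/5-.5,145+(v+.5)/5-.5,z)[:2]
BL,BR,FR,FL=[P(*q,.045) for q in [(288,90),(533,148),(492,350),(241,291)]]
print(BL,BR,FR,FL,[np.linalg.norm(x) for x in (BL-BR,FL-FR,BL-FL,BR-FR)])
src=np.array([[.06,.072],[.06,-.072],[-.06,-.072],[-.06,.072]]);dst=np.array([BL,BR,FR,FL])
H=(src-src.mean(0)).T@(dst-dst.mean(0));th=np.arctan2(H[0,1]-H[1,0],H[0,0]+H[1,1]);c=dst.mean(0)
Rm=R.from_euler('z',th).as_matrix()[:2,:2]
print('box',c,'yaw',th,np.degrees(th))
t=P(402,443,.026);print('tin',t,'in box',Rm.T@(t-c))
e=np.array([P(428,87,z) for z in (.1,.17)]);print('lid top in box',[(Rm.T@(x-c)) for x in e])
for l in ['lid_edge','lid_hinge']:
  for n in ['top','scene']:
    i=get_image(n)
    for r in place_of(l,n)[:3]:
      p=plane(i,r['point'][0]*560,r['point'][1]*420,.17 if l=='lid_edge' else .045)
      print(l,n,r['score'],Rm.T@(p[:2]-c))
o=observe();print(o['position'],R.from_rotvec(o['ee_rot']).as_matrix().round(3))
E
```

```text
[ 0.65217096 -0.03466838] [ 0.62036817 -0.17479093] [ 0.50422532 -0.15098644] [ 0.53625809 -0.00879875] [np.float64(0.14368627224300828), np.float64(0.14575128473962273), np.float64(0.11876461072902278), np.float64(0.11855722483446346)]
box [ 0.57825563 -0.09231112] yaw -0.21771072067138922 -12.47390544922217
tin [ 0.45240746 -0.10166076] in box [-0.12085799 -0.0363115 ]
lid top in box [array([ 0.06755054, -0.00282037]), array([0.052028  , 0.00036167])]
lid_edge top 0.82 [0.06074453 0.00396115]
lid_edge top 0.62 [ 0.10468746 -0.13727234]
lid_edge scene 0.96 [ 0.29738404 -0.05908127]
lid_edge scene 0.65 [0.07172834 0.00810817]
lid_hinge top 0.72 [-0.1087697   0.18223445]
lid_hinge top 0.62 [ 0.22425927 -0.14845058]
lid_hinge top 0.61 [0.05382769 0.00324409]
lid_hinge scene 0.81 [0.07111276 0.00263023]
lid_hinge scene 0.79 [ 0.24960475 -0.13345023]
[ 0.26155714 -0.56765753  0.22675547] [[ 0.908  0.418  0.   ]
 [ 0.418 -0.908 -0.   ]
 [-0.     0.    -1.   ]]
```

```bash
python3 -m handwheel '[[0,0,0,0,0,1],[0,0,0,0,0,1],[0,0,0,0,0,1],[0,0,0,0,0,1],[0,0,0,0,0,1],[0,0,0,0,0,0.15]]' 0.43
for i in 1; do :; done
python3 -m handwheel '[[0.35,-0.94,0,0,0,0],[0.35,-0.94,0,0,0,0],[0.35,-0.94,0,0,0,0],[0.35,-0.94,0,0,0,0],[0.35,-0.94,0,0,0,0],[0.35,-0.94,0,0,0,0],[0.35,-0.94,0,0,0,0],[0.35,-0.94,0,0,0,0]]'
python3 -m handwheel '[[0.35,-0.94,0,0,0,0],[0.35,-0.94,0,0,0,0],[0.35,-0.94,0,0,0,0],[0.35,-0.94,0,0,0,0],[0.35,-0.94,0,0,0,0],[0.35,-0.94,0,0,0,0],[0.35,-0.94,0,0,0,0],[0.35,-0.94,0,0,0,0]]'
python3 -m handwheel '[[0.35,-0.94,0,0,0,0],[0.35,-0.94,0,0,0,0],[0.35,-0.94,0,0,0,0],[0.35,-0.94,0,0,0,0],[0.35,-0.94,0,0,0,0],[0.35,-0.94,0,0,0,0],[0.35,-0.94,0,0,0,0],[0,0,0,0,0,0]]'
python3 -c "
from h import *
o=observe();M=R.from_rotvec(o['ee_rot']).as_matrix();print(M.round(3),'need shares',M.T@(np.array([.394,-.106,.012])-o['position'])/.02)"
```

```text
clock: 1.85
position: [0.2616, -0.5676, 0.2267]
ee_rot: [3.14, 0.108, 0.0]
force: [0.0, -0.6, 0.2]
width: 0.616
gripper_force: 0.0
clock: 2.52
position: [0.3067, -0.4127, 0.2268]
ee_rot: [3.139, 0.117, 0.0]
force: [1.2, -0.5, 1.0]
width: 0.432
gripper_force: 0.0
clock: 3.18
position: [0.3518, -0.2587, 0.2269]
ee_rot: [3.139, 0.117, 0.001]
force: [-0.2, 0.0, -0.1]
width: 0.43
gripper_force: 0.0
clock: 3.85
position: [0.3921, -0.1213, 0.2271]
ee_rot: [-3.138, -0.124, -0.002]
force: [-0.6, 0.2, 0.0]
width: 0.429
gripper_force: 0.0
[[ 0.997  0.079  0.001]
 [ 0.079 -0.997  0.001]
 [ 0.001 -0.001 -1.   ]] need shares [ 0.14189136 -0.7449521  10.75333192]
```

```bash
python3 -m handwheel '[[0.14,-0.75,0,0,0,0],[0,0,1,0,0,0],[0,0,1,0,0,0],[0,0,1,0,0,0],[0,0,1,0,0,0],[0,0,1,0,0,0],[0,0,1,0,0,0],[0,0,1,0,0,0]]'
python3 -m handwheel '[[0,0,1,0,0,0],[0,0,1,0,0,0],[0,0,0.75,0,0,0],[0,0,0,0,0,0]]'
python3 - <<'E'
from h import *
o=observe();M=R.from_rotvec(o['ee_rot']).as_matrix();print(o['position'],M[:2,0])
im=get_image('top');a=im['image'][:,:,::-1]
s=get_image('scene')['image'][:,:,::-1]
cv2.imwrite('pics/pre.png',np.hstack([cv2.resize(a[145:275,240:380],(420,390)),cv2.resize(s[150:280,150:276],(378,390))]))
E
```

```text
clock: 4.52
position: [0.3928, -0.11, 0.0861]
ee_rot: [3.139, 0.116, 0.001]
force: [0.1, -1.4, 0.3]
width: 0.431
gripper_force: 0.0
clock: 4.85
position: [0.3912, -0.1097, 0.0297]
ee_rot: [-3.139, -0.116, 0.006]
force: [-1.3, -0.5, 0.1]
width: 0.428
gripper_force: 0.0
[ 0.39120308 -0.10968198  0.02970234] [0.99728092 0.07360532]
```

View pics/pre.png

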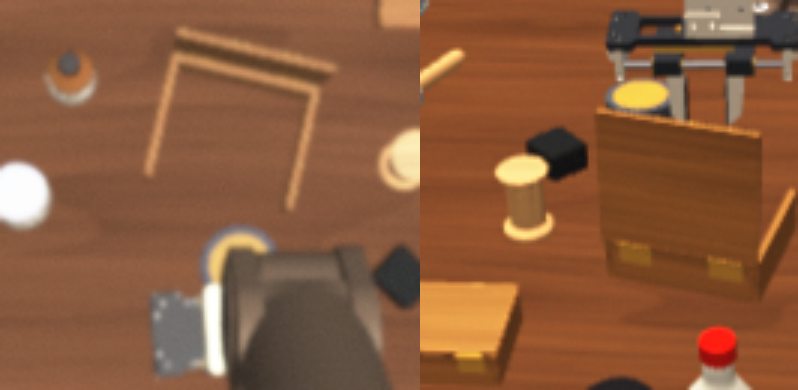

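The round tin in the scene view at (640,95) is the nearer decoy. The target tin is hidden behind the lid there. In the top view the gripper stands behind the target tin at (240,255).

```bash
python3 -m handwheel '[[0.1,-0.18,0.5,0,0,0],[0,0,0.4,0,0,0],[0,0,0,0,0,0]]'
python3 -m handwheel '[[0.2,0,0,0,0,0],[0.15,0,0,0,0,0],[0.15,0,0,0,0,0],[0.15,0,0,0,0,0],[0.15,0,0,0,0,0]]'
python3 -c "
from h import *
o=observe();M=R.from_rotvec(o['ee_rot']).as_matrix();print(o['position'],M.round(3))"
```

```text
clock: 5.2
position: [0.3945, -0.106, 0.0136]
ee_rot: [3.139, 0.115, 0.0]
force: [-1.1, -0.0, -0.3]
width: 0.428
gripper_force: 0.0
clock: 5.62
position: [0.411, -0.1048, 0.014]
ee_rot: [3.139, 0.113, 0.001]
force: [-0.7, 1.0, 0.5]
width: 0.432
gripper_force: 0.0
[ 0.41096994 -0.10479505  0.01400419] [[ 0.997  0.072  0.001]
 [ 0.072 -0.997 -0.   ]
 [ 0.001  0.    -1.   ]]
```

```bash
python3 -m handwheel '[[0.2,0,0,0,0,0],[0.2,0,0,0,0,0],[0.2,0,0,0,0,0],[0.2,0,0,0,0,0],[0.2,0,0,0,0,0],[0.2,0,0,0,0,0],[0.2,0,0,0,0,0],[0.2,0,0,0,0,0]]'
python3 -m handwheel '[[0.2,0,0,0,0,0],[0.2,0,0,0,0,0],[0.2,0,0,0,0,0],[0.2,0,0,0,0,0],[0.2,0,0,0,0,0],[0.2,0,0,0,0,0],[0.2,0,0,0,0,0],[0,0,0,0,0,0]]'
python3 - <<'E'
from h import *
o=observe();print(o['position'])
im=get_image('top');a=im['image'][:,:,::-1]
cv2.imwrite('pics/mid.png',cv2.resize(a[145:265,240:400],(640,480),interpolation=cv2.INTER_CUBIC))
E
```

```text
clock: 6.28
position: [0.4427, -0.1024, 0.0137]
ee_rot: [3.14, 0.113, -0.0]
force: [-1.3, 0.4, 1.1]
width: 0.431
gripper_force: 0.7
clock: 6.95
position: [0.4714, -0.1003, 0.0138]
ee_rot: [-3.14, -0.114, -0.002]
force: [0.6, 0.9, 0.3]
width: 0.427
gripper_force: 0.0
[ 0.47143072 -0.10026177  0.01379936]
```

View pics/mid.png

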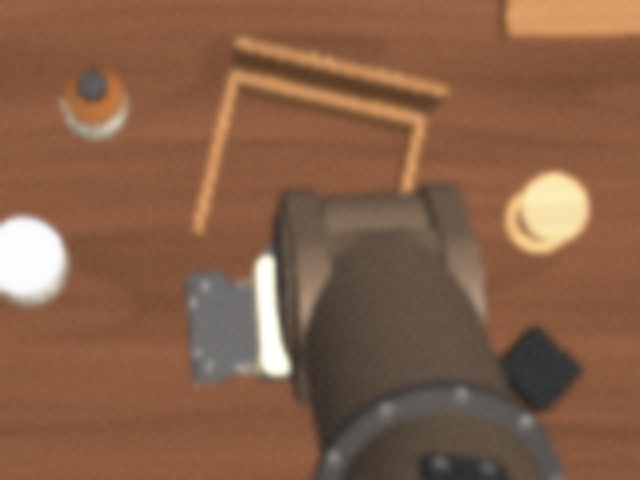

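The arm hides the tin in this view. The gripper at (330,300) is lined up with the opening, and the path is clear of the right wall at (410,190). I'll finish the push and back off to look.

```bash
python3 -m handwheel '[[0.2,0,0,0,0,0],[0.2,0,0,0,0,0],[0.2,0,0,0,0,0],[0.2,0,0,0,0,0],[0.2,0,0,0,0,0],[0.2,0,0,0,0,0],[0.2,0,0,0,0,0],[0.2,0,0,0,0,0]]'
python3 -m handwheel '[[0.2,0,0,0,0,0],[0.2,0,0,0,0,0],[0.2,0,0,0,0,0],[0.2,0,0,0,0,0],[0.2,0,0,0,0,0],[0.2,0,0,0,0,0],[0.1,0,0,0,0,0],[0,0,0,0,0,0]]'
python3 -m handwheel '[[-0.5,0,0,0,0,0],[-1,0,0,0,0,0],[-1,0,0,0,0,0],[-1,0,0,0,0,0],[-1,0,0,0,0,0],[-1,0,0,0,0,0],[-0.5,0,0,0,0,0],[0,0,0,0,0,0]]'
python3 - <<'E'
from h import *
o=observe();print(o['position'])
im=get_image('top');a=im['image'][:,:,::-1]
cv2.imwrite('pics/in.png',cv2.resize(a[145:265,240:400],(800,600),interpolation=cv2.INTER_CUBIC))
for r in trace('polish_tin','top'):
    m=r['region'];ys,xs=np.nonzero(m)
    if len(xs)>20: print(round(r['score'],2),xs.mean(),ys.mean(),len(xs))
E
```

```text
clock: 7.67
position: [0.5025, -0.098, 0.0137]
ee_rot: [3.14, 0.113, -0.0]
force: [0.3, 0.3, -0.1]
width: 0.431
gripper_force: 0.3
clock: 8.33
position: [0.5288, -0.0961, 0.0138]
ee_rot: [3.14, 0.114, 0.001]
force: [-0.7, -0.5, 0.1]
width: 0.429
gripper_force: 0.0
clock: 9.0
position: [0.4052, -0.1052, 0.0137]
ee_rot: [3.139, 0.112, -0.004]
force: [-0.8, -0.4, 0.2]
width: 0.43
gripper_force: 0.0
[ 0.40515115 -0.10520907  0.01371699]
0.71 316.49005424954794 193.53345388788426 553
0.27 323.90384615384613 164.30555555555554 468
```

View pics/in.png

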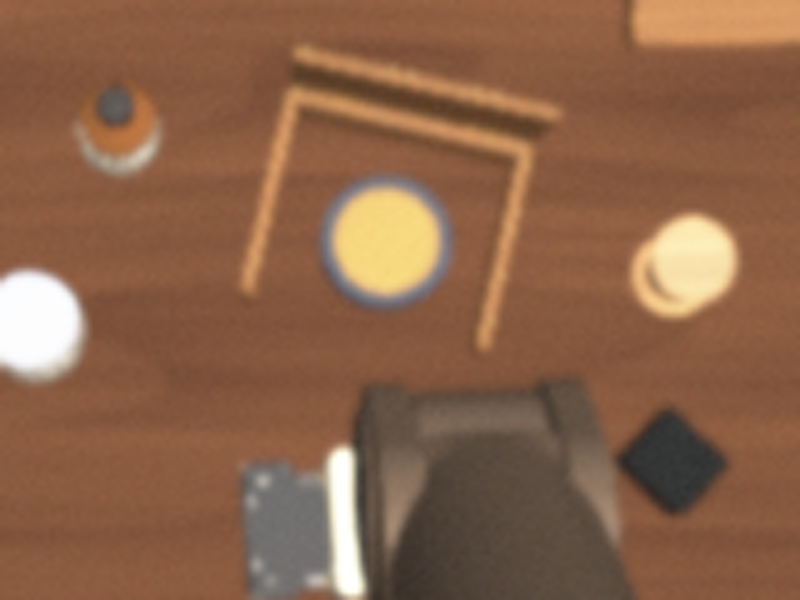

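The tin now sits inside the box: its top is centred at crop (386,243), which is about (-0.012, 0) in the box frame. The lid is still open and the bystanders are unchanged. Next I raise the closed fingers, carry them over and lower them behind the lid.

```bash
python3 -m handwheel '[[0,0,-1,0,0,0],[0,0,-1,0,0,0],[0,0,-1,0,0,0],[0,0,-1,0,0,1],[0,0,-1,0,0,1],[0,0,-1,0,0,1],[0,0,-1,0,0,1],[0,0,-1,0,0,0.2]]' 0
python3 -m handwheel '[[0,0,-1,0,0,0],[0,0,-1,0,0,0],[0,0,-1,0,0,0],[0,0,-1,0,0,0],[0,0,0,0,0,0]]'
python3 - <<'E'
from h import *
o=observe();M=R.from_rotvec(o['ee_rot']).as_matrix();print(M.round(3),'need shares',M.T@(np.array([.68,-.114,.25])-o['position'])/.02)
c=np.array([.5783,-.0923]);Rm=R.from_euler('z',-.2177).as_matrix()[:2,:2]
im=get_image('top')
t=plane(im,240+386.5/5-.5,145+243.5/5-.5,.026)[:2];print('tin',Rm.T@(t-c))
E
```

```text
clock: 9.77
position: [0.4099, -0.1046, 0.1753]
ee_rot: [-3.121, 0.352, -0.003]
force: [1.0, 0.0, -1.0]
width: 0.008
gripper_force: 0.0
clock: 10.18
position: [0.4117, -0.1049, 0.2578]
ee_rot: [3.122, -0.345, 0.011]
force: [1.3, 0.3, 0.1]
width: 0.005
gripper_force: 0.0
[[ 0.976 -0.219  0.007]
 [-0.219 -0.976 -0.001]
 [ 0.007 -0.001 -1.   ]] need shares [13.18768801 -2.48566606  0.48681928]
tin [-0.01067137 -0.00233436]
```

```bash
python3 -m handwheel '[[0.95,-0.18,0,0,0,0],[0.95,-0.18,0,0,0,0],[0.95,-0.18,0,0,0,0],[0.95,-0.18,0,0,0,0],[0.95,-0.18,0,0,0,0],[0.95,-0.18,0,0,0,0],[0.95,-0.18,0,0,0,0],[0.95,-0.18,0,0,0,0]]'
python3 -m handwheel '[[0.95,-0.18,0,0,0,0],[0.95,-0.18,0,0,0,0],[0.95,-0.18,0,0,0,0],[0.95,-0.18,0,0,0,0],[0.95,-0.18,0,0,0,0],[0.95,-0.18,0,0,0,0],[0,0,0,0,0,0]]'
python3 -m handwheel '[[0,0,1,0,0,0],[0,0,1,0,0,0],[0,0,1,0,0,0],[0,0,1,0,0,0],[0,0,1,0,0,0],[0,0,0.2,0,0,0],[0,0,0,0,0,0]]'
cat > b.py <<'E'
from h import *
c=np.array([.5783,-.0923]);Rm=R.from_euler('z',-.2177).as_matrix()[:2,:2]
o=observe();p=o['position'];M=R.from_rotvec(o['ee_rot']).as_matrix()
print('box',Rm.T@(p[:2]-c),p[2],M[:,0].round(3),o['force'].round(1))
E
python3 b.py; python3 - <<'E'
from h import *
s=get_image('scene')['image'][:,:,::-1]
cv2.imwrite('pics/lid.png',cv2.resize(s[110:290,150:360],(700,600)))
import math
for th in [1.5,1.4,1.2,1,.8,.6,.4,.2,0]:
    r=.105;print(th,round(.06-r*math.cos(th)+.007*math.sin(th)+.0095,4),round(.045+r*math.sin(th)+.007*math.cos(th),4))
E
```

```text
clock: 10.9
position: [0.5643, -0.1098, 0.2525]
ee_rot: [-3.122, 0.346, 0.001]
force: [-0.1, -0.1, 0.2]
width: 0.007
gripper_force: 0.0
clock: 11.48
position: [0.6818, -0.1133, 0.2513]
ee_rot: [-3.122, 0.345, 0.001]
force: [-0.5, 0.7, -0.4]
width: 0.006
gripper_force: 0.0
clock: 12.07
position: [0.6776, -0.1137, 0.1475]
ee_rot: [-3.122, 0.346, 0.006]
force: [0.4, 0.5, 0.2]
width: 0.007
gripper_force: 0.0
box [0.10162753 0.00055633] 0.14746445303491276 [ 0.976 -0.219 -0.004] [0.4 0.5 0.2]
1.5 0.0691 0.1502
1.4 0.0586 0.1497
1.2 0.038 0.1454
1 0.0187 0.1371
0.8 0.0014 0.1252
0.6 -0.0132 0.1101
0.4 -0.0245 0.0923
0.2 -0.032 0.0727
0 -0.0355 0.052
```

View pics/lid.png

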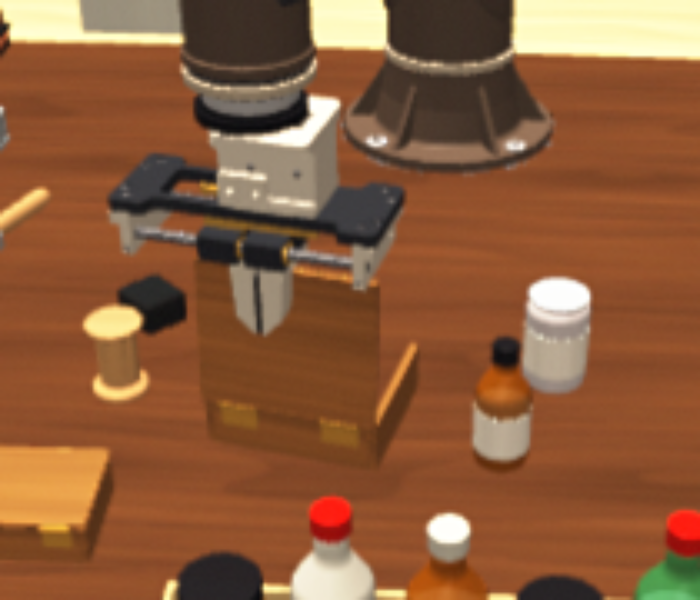

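The closed fingers are behind the lid's outer face at (262,330), near its free edge and clear of the bottle, can and spool. Next I follow the lid's arc.

```bash
python3 -m handwheel '[[-0.27,0,0,0,0,0],[-0.27,0,0,0,0,0],[-0.27,0,0,0,0,0],[-0.27,0,0,0,0,0],[-0.27,0,0,0,0,0],[-0.27,0,0,0,0,0],[-0.27,0,0,0,0,0],[-0.27,0,0,0,0,0]]'
python3 b.py
python3 -m handwheel '[[-0.52,0,0.06,0,0,0],[-0.52,0,0.11,0,0,0],[-0.48,0,0.21,0,0,0],[-0.48,0,0.21,0,0,0],[-0.43,0,0.3,0,0,0],[-0.43,0,0.3,0,0,0]]'
python3 b.py
```

```text
clock: 12.78
position: [0.6368, -0.1046, 0.15]
ee_rot: [3.122, -0.347, 0.002]
force: [1.7, -0.5, -1.4]
width: 0.003
gripper_force: 1.2
box [0.05977236 0.00065152] 0.15000508883978672 [ 0.976 -0.219  0.001] [ 1.7 -0.5 -1.4]
clock: 13.28
position: [0.5808, -0.0919, 0.1262]
ee_rot: [3.122, -0.347, 0.002]
force: [2.0, -0.4, 0.0]
width: 0.002
gripper_force: 1.0
box [0.0024045  0.00091978] 0.12624531075347895 [ 0.976 -0.219  0.001] [ 2.  -0.4  0. ]
```

On track. Now the rest of the arc, slower at the end.

```bash
python3 -m handwheel '[[-0.37,0,0.38,0,0,0],[-0.37,0,0.38,0,0,0],[-0.28,0,0.45,0,0,0],[-0.28,0,0.45,0,0,0],[-0.19,0,0.49,0,0,0],[-0.19,0,0.49,0,0,0],[-0.05,0,0.25,0,0,0],[-0.05,0,0.25,0,0,0]]'
python3 b.py
python3 -m handwheel '[[-0.05,0,0.2,0,0,0],[-0.02,0,0.2,0,0,0],[0,0,0.15,0,0,0],[0,0,0.1,0,0,0],[0,0,0.1,0,0,0],[0,0,0.1,0,0,0],[0,0,0,0,0,0]]'
python3 b.py
```

```text
clock: 13.95
position: [0.5456, -0.0841, 0.0629]
ee_rot: [3.122, -0.346, -0.001]
force: [-1.4, 0.4, 2.0]
width: 0.004
gripper_force: 0.7
box [-0.0336871   0.00098675] 0.06287145887219298 [ 0.976 -0.219 -0.001] [-1.4  0.4  2. ]
clock: 14.53
position: [0.5449, -0.0839, 0.0513]
ee_rot: [3.122, -0.347, 0.002]
force: [-23.7, 1.9, 70.4]
width: 0.007
gripper_force: 34.8
box [-0.0343983   0.00097307] 0.051312763949042224 [ 0.976 -0.22   0.002] [-23.7   1.9  70.4]
```

The lid is down on its stop, with the tip at 51 mm. I lift off and check.

```bash
python3 -m handwheel '[[0,0,-0.4,0,0,0],[0,0,-0.6,0,0,0],[0,0,-1,0,0,0],[0,0,-1,0,0,0],[0,0,-1,0,0,0],[0,0,-1,0,0,0],[0,0,-1,0,0,0],[0,0,-1,0,0,0]]'
python3 -m handwheel '[[-1,0,-0.5,0,0,0],[-1,0,0,0,0,0],[-1,0,0,0,0,0],[-1,0,0,0,0,0],[-1,0,0,0,0,0],[-1,0,0,0,0,0],[0,0,0,0,0,0],[0,0,0,0,0,0]]'
python3 b.py; python3 - <<'E'
from h import *
s=get_image('scene')['image'][:,:,::-1];a=get_image('top')['image'][:,:,::-1]
cv2.imwrite('pics/end.png',np.hstack([cv2.resize(a[145:275,240:380],(420,390)),cv2.resize(s[150:280,190:316],(378,390))]))
E
```

```text
clock: 15.2
position: [0.545, -0.084, 0.1872]
ee_rot: [3.122, -0.347, 0.001]
force: [0.2, 0.8, 0.4]
width: 0.004
gripper_force: 0.0
clock: 15.87
position: [0.4275, -0.0576, 0.1965]
ee_rot: [3.122, -0.346, 0.001]
force: [0.5, -0.2, -0.6]
width: 0.008
gripper_force: 0.0
box [-0.15468547  0.00131372] 0.1964535083713406 [ 0.976 -0.219  0.001] [ 0.5 -0.2 -0.6]
```

View pics/end.png

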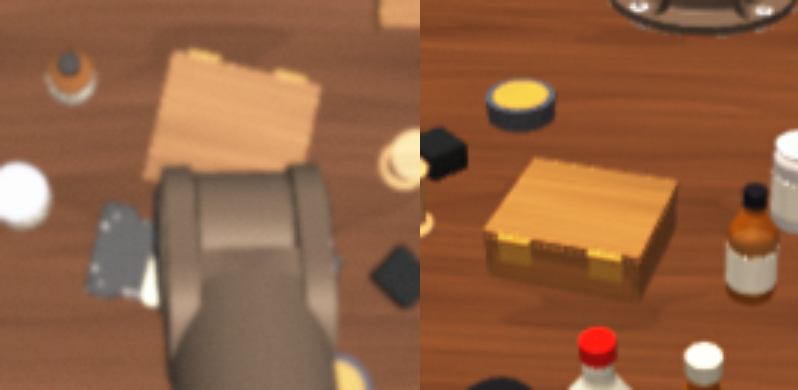

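Both views show the lid flat on the box (top (235,110), scene (580,210)). Only the decoy tin is left outside, the bystanders are unmoved and the gripper is clear.

```bash
python3 -c "from cell import sign_off;print(sign_off())"
```

```text
the job is handed in; nothing more can be done
None
```

The polish tin was pushed inside the larger box, the lid was pushed fully shut over it, and the job is handed in at about 16 s; the final pictures show the lid flat and the bystanders unmoved, but the hand-in returned no verdict.

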